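# Let the tilted mould down one ratchet notch

## Task

Let the tilted mould on the ratchet stand down by exactly one notch: push the pawl's thumb tab away from the wheel so that the pawl lifts clear of the teeth, then push the topmost spoke of the handwheel back by one tooth so that the mould comes nearer to level, and last push the tab back so that the pawl is fully home between the teeth again. Leave the cup, the cast knob and the marker beside the stand where they are.

Things in the scene. Friction and masses are not known exactly. Their poses are not given: they have to be found in the camera images.
- stand: Bare metal mould-tilting stand, fixed. Origin on the bench under the shaft (shaft 125 mm up); x along the shaft from the handwheel (robot's side) to the cradle, y to the robot's left, z up. Base x -77..73, y -80..110 mm. Planes: 3-spoke handwheel x = -92 mm; toothed wheel, with the pawl on its left, x = -55 mm; cradle with mould x -26..48 mm. Nothing above 240 mm.
- wheel (a joint): Angle (rad) of handwheel, toothed wheel (12 teeth, 0.524 rad a notch, 104 mm across) and cradle, one piece. About 0 at start: mould tilted 45 deg, left edge high, top spoke leaning 15 deg right. Falls as the top moves left: one notch back = -0.524, mould at 15 deg. Pawl down blocks this. Stays where left; 1.5 N at a ball turns it. Pawl going home centres a wheel slightly off; play about 0.1.
- pawl (a joint): Angle (rad) of the pawl about its pin: 0 = home between two teeth, grows as it lifts, stop at 0.9. It is clear of the teeth above about 0.25. No spring: it stays where it is left (friction, about 1 N at the tab).
- spoke_tip (a point): Centre of the black ball (20 mm across) on the end of the top spoke of the handwheel, 88 mm from the shaft's axis; the spoke is a 10 mm steel rod. It moves with the wheel, in the plane across the shaft. The other two spokes point down.
- wheel_hub (a point): Point on the shaft's axis in the plane of the handwheel, 125 mm above the bench.
- pawl_tab (a point): Centre of the top edge of the pawl's thumb tab: a steel tab, 18 mm along the shaft, 9 mm thick and 26 mm tall, on an 8 mm thick stalk of 10 mm width. It is upright when the pawl is home, its top 210 mm above the bench and 75 mm above the pawl's pin. Pushing it to the left (the stand's +y, away from the wheel) lifts the pawl; pushing it to the right (toward the wheel) seats it.
- pawl_pin (a point): Axis of the pawl's pin, 75 mm to the left of the shaft and 135 mm above the bench; the pawl turns about it, parallel to the shaft.
- cup: Clear measuring cup, 67 mm wide and 82 mm high, loose on the bench to the right of the stand; origin at the centre of its underside. Not to be moved.
- cast_knob: Cast knob part, 55 mm wide and 44 mm high, loose on the bench to the right of the cup; origin at the centre of its underside. Not to be moved.
- marker: Marker pen, 135 mm long and 17 mm thick, lying loose on the bench to the left of the stand; origin at its middle, on its underside, long axis y. Not to be moved.

How it is judged:
On the way, in this order (a step that is already met when the one before it is completed fails the run):
1. the pawl is lifted clear of the teeth, the wheel still on its notch (value of joint pawl above 0.22 rad and value of joint wheel above -0.25 rad), for 0.1 s.
2. the wheel is pushed back one notch with the pawl up (value of joint pawl above 0.17 rad and value of joint wheel between -0.72 and -0.3 rad), for 0.2 s.
At the end, for the whole second after the job is handed in: The pawl is home (below 0.08 rad) between the teeth exactly one notch back: the wheel rests between -0.70 and -0.30 rad (value of joint pawl below 0.08 rad and value of joint wheel between -0.7 and -0.3 rad and velocity of joint wheel between -0.05 and 0.05 rad/s); the robot touches nothing.
It fails at once if the wheel is let back by well over one notch (value of joint wheel below -0.88 rad).
It fails at once if the wheel is wound forward (value of joint wheel above 0.35 rad).
It fails at once if the cup is moved, lifted or tipped (distance of cup from where it was at the start of the episode above 0.02 m or angle between cup's own z axis and vertical above 0.4 rad).
It fails at once if the cast knob is moved or lifted (distance of cast_knob from where it was at the start of the episode above 0.02 m).
It fails at once if the marker is moved or lifted (distance of marker from where it was at the start of the episode above 0.03 m).
It also fails if it takes over 64 s, if anything falls off the work surface, if the arm or the gripper's body presses on something with over 40 N, if the wrist force passes 120 N, or if a joint passes its speed limit or range.

## Robot

A 6-joint arm with a two-finger parallel gripper is mounted at the origin on a cart in front of the work surface, level with it; the furniture and walls round the work are solid. World frame = base frame: x ahead of the robot, y to its left, z up, the work surface at z = 0. Lengths are in m, angles in rad, forces in N, time in s.
With the tool pointing down it reaches from about 0.425 to 0.95 m from the base axis. Payload 3.5 kg.
Tool frame: the origin (TCP) lies on the centre line of the jaws, within the pads' length; the fingertips stand 11 mm ahead of it and the grasp point (between the pads) lies 8 mm behind it; x points along the fingers, y is the direction in which the jaws open and shut, and the axes are right-handed (so a half turn about x gives the same grasp; the last joint's range is limited). The gripper opens to 85 mm and grips with 20 to 120 N. Pads are 22 mm wide; open, the fingers measure 114 mm over their backs; the gripper's body (76 mm by 85 mm) begins 54 mm behind the grasp point. The pads swing forward as they close: fully open they stand 13 mm farther back than shut.
Start: joints at [1.036, 0.286, 1.577, -0, 1.279, -0.15], TCP at [0.253, 0.626, 0.242] pointing down, gripper open.
Joint ranges: [-2.77, 2.77], [-0.9, 2.22], [0.21, 2.48], [-1.53, 4.67], [0.24, 2.81], [-2.84, 2.84]. Speed limits (rad/s): [2.79, 2.79, 3.14, 3.14, 3.14, 3.14].

## Interface

Orientations are given as a unit quaternion [x, y, z, w].
In Python, from plant import ctrl gives the robot as it stands. The module is installed in compiled form; this text tells all that it offers.
- The arm moves only by the tool drive_tool, never from a script. Its argument "series" is a list of rows, each a list of 2 entries, a list of its own where there are three numbers: the shift along the tool's x, y, z in units of 50 mm (1.0 is 50 mm), then the turn, a rotation vector about the tool's x, y, z in degrees. A call has 1 to 5 rows; each row shifts and turns the pose as measured when the row begins, along the tool's axes as they then stand; what a row does not reach is not made up. A row lasts 1/10 s, in which the tool goes at most 50 mm and 8.59 degrees, less where a joint would pass 70% of its speed; a pose out of reach is approached as far as the arm can. A call is refused whole if a number of a shift passes 1 or a number of a turn 8.59, either way. A call with a gripper value outside its range is refused whole. "grip" is the gripper's target within -1 to 1 (fully open at 1, half-way at 0, shut at -1), set as the call begins (left out, the last holds). The fingers move at their own pace and stop on an object; "newtons" is the grip in N (left out, the last holds). Time passes only in rows, so rows that do not move let the fingers close. It gives the time, the measured TCP pose, the force and the opening at its end, in the units of the state.
- ctrl.get_state(): the state, without advancing time (a new reading comes with each control period).
- ctrl.read_camera(name): name is "scene" or "top" or "wrist"; returns a dict with "img" (420x560x3 uint8, red, green, blue), "camera_matrix" (3x3 intrinsics, pixels), "R" (3x3) and "t" (3): a world point X has camera coordinates R X + t. Camera axes: x right, y down, z forward; pixel columns grow to the right and rows downward; lengths in m; the calibration is good to about 2 mm. A picture is of the moment at which its call begins. There is no depth.
- ctrl.sign_off(): hands the job in, once; it reports no verdict.
The state is a dict: "time": time; "qpos": joint angles; "dq": joint speeds; "joint_efforts": joint torques, N m; "eef_pos": TCP position; "tcp_rot": TCP orientation; "contact_force": force on the tool from outside, world axes, zero at the start; "wrist_torque": the same for the moment, N m; "opening": opening from 0.0 (shut) to 1.0 (fully open).
Only numpy, scipy, OpenCV 4.12 (cv2) and the standard library are available. Lean on these libraries where they do the work, as an engineer would, in place of code of your own. Each camera call takes 0.05 s, during which the arm holds its last target.

## Working session

There is one attempt and no reset: what is moved stays moved. The work goes in short steps, Python scripts to look and compute and a tool call to move; the robot and the scene stay as the last step left them, time stands still between calls to the robot, and variables do not carry over. Pictures are saved under pics/ and viewed, and the job is handed in when it is done.

Besides the shell and the picture viewer there is one more tool, called after "Emit:" by a JSON object that holds its "op" and its "data", one argument or row to a line. drive_tool: Moves the arm, as the interface text tells. Its arguments: {"type":"object","properties":{"series":{"type":"array"},"grip":{"type":"number"},"newtons":{"type":"number"}},"required":["series"]}

```bash
mkdir -p pics; python3 - <<'E'
from plant import ctrl
import cv2,json
s=ctrl.get_state()
print({k:s[k] for k in s})
for n in("scene","top","wrist"):
    c=ctrl.read_camera(n); cv2.imwrite(f"pics/{n}0.png",c["img"][...,::-1]); print(n,c["camera_matrix"],c["R"],c["t"])
E
```

```text
{'time': 0.0, 'qpos': array([ 1.03598585e+00,  2.87209136e-01,  1.57819556e+00, -2.56092941e-06,
        1.27858156e+00, -1.49989516e-01]), 'dq': array([ 2.30448770e-05,  1.08369346e-03,  3.46299313e-04,  1.00718366e-03,
        1.65191953e-03, -6.03715885e-05]), 'joint_efforts': array([ 2.44861651e-03, -4.05973363e+01, -2.92632776e+01, -5.16608998e-05,
        5.73740312e-03,  1.51922217e-05]), 'eef_pos': array([0.25302972, 0.62509545, 0.24090811]), 'tcp_rot': array([ 0.13441902,  0.6943408 , -0.13601389,  0.69377417]), 'contact_force': array([-0.31651356,  0.47382118,  0.78667038]), 'wrist_torque': array([-0.01952766, -0.01662643,  0.02387551]), 'opening': 1.0004456603942133}
scene [[456.42562396   0.         276.82521801]
 [  0.         456.42562396 213.45332553]
 [  0.           0.           1.        ]] [[ 0.63976358 -0.76848628 -0.01146318]
 [-0.36925996 -0.29425923 -0.88150927]
 [ 0.67405463  0.56819041 -0.47202755]] [-0.26219456  0.36000641  0.79820595]
top [[383.24459834   0.         281.40751845]
 [  0.         383.24459834 205.71747311]
 [  0.           0.           1.        ]] [[ 0.01999373 -0.99951785 -0.02375523]
 [-0.9937606  -0.0172597  -0.11019064]
 [ 0.1097275   0.02581013 -0.99362655]] [0.10889773 0.52562666 0.97803209]
wrist [[322.40642245   0.         280.82225349]
 [  0.         322.40642245 212.80976277]
 [  0.           0.           1.        ]] [[ 0.37618998  0.92654144 -0.00143479]
 [ 0.88450941 -0.35866235  0.29833608]
 [ 0.27590613 -0.11350013 -0.95445981]] [-0.67383684 -0.03865891  0.37962395]
```

View pics/scene0.png

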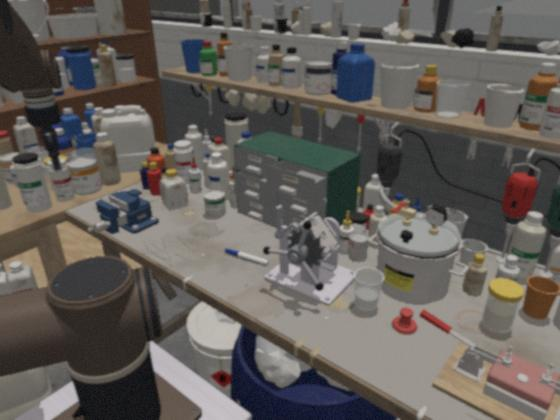

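View pics/top0.png

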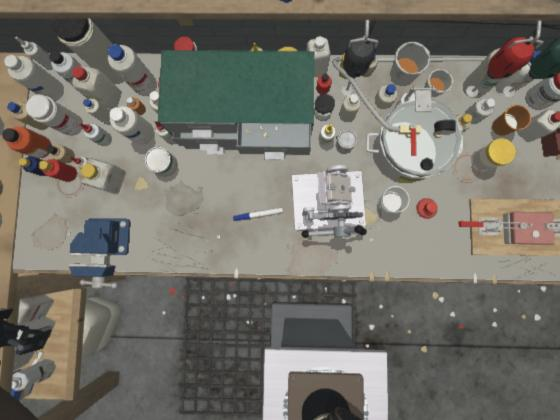

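View pics/wrist0.png

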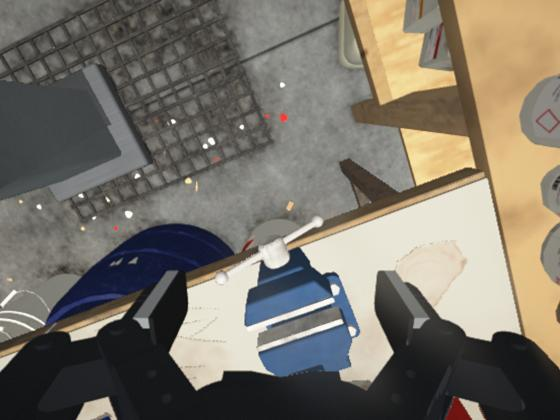

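The top view shows the stand's base at about (292..366, 172..230), with the handwheel near (335,230). I'll zoom in on both views.

```bash
python3 - <<'E'
import cv2
a=cv2.imread("pics/top0.png")[160:250,280:380]; cv2.imwrite("pics/topz.png",cv2.resize(a,None,fx=6.6,fy=6.6,interpolation=cv2.INTER_CUBIC))
a=cv2.imread("pics/scene0.png")[200:305,250:370]; cv2.imwrite("pics/scz.png",cv2.resize(a,None,fx=5.5,fy=5.5,interpolation=cv2.INTER_CUBIC))
E
```

```text
(no output)
```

View pics/topz.png

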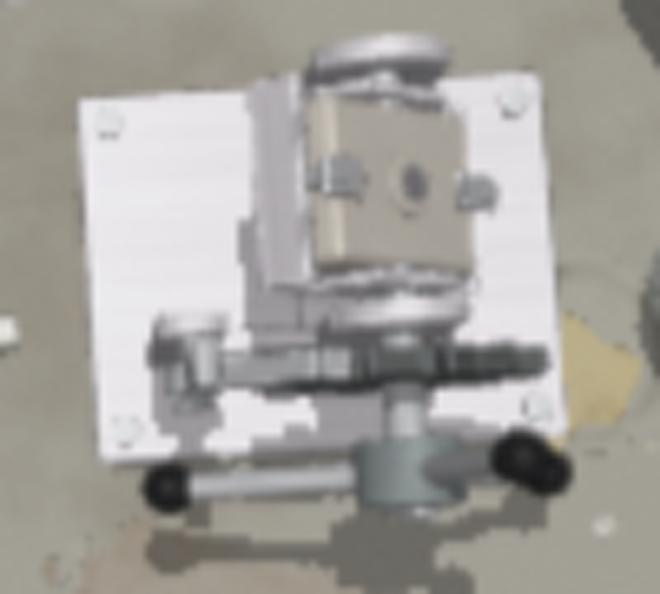

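View pics/scz.png

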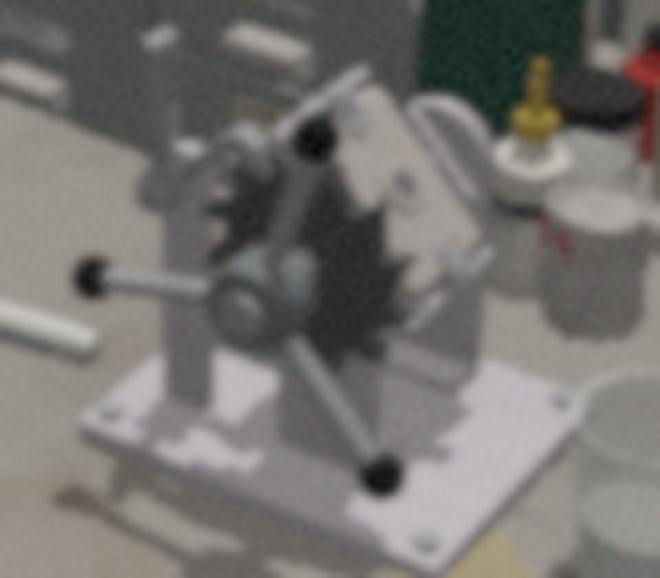

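```bash
cat > h.py <<'E'
import numpy as np
CAM={"scene":(np.array([[456.42562396,0,276.82521801],[0,456.42562396,213.45332553],[0,0,1]]),np.array([[0.63976358,-0.76848628,-0.01146318],[-0.36925996,-0.29425923,-0.88150927],[0.67405463,0.56819041,-0.47202755]]),np.array([-0.26219456,0.36000641,0.79820595])),
"top":(np.array([[383.24459834,0,281.40751845],[0,383.24459834,205.71747311],[0,0,1]]),np.array([[0.01999373,-0.99951785,-0.02375523],[-0.9937606,-0.0172597,-0.11019064],[0.1097275,0.02581013,-0.99362655]]),np.array([0.10889773,0.52562666,0.97803209]))}
def proj(n,X,cam=None):
    K,R,t=cam or CAM[n]; p=K@(R@X+t); return p[:2]/p[2]
def S2W(P,p):
    c,s=np.cos(p[2]),np.sin(p[2]); return np.array([p[0]+c*P[0]-s*P[1],p[1]+s*P[0]+c*P[1],P[2]])
E
cat > fit.py <<'E'
from h import *
from scipy.optimize import least_squares
d=np.deg2rad
def sp(a,w=0):return lambda th,w:np.array([-.092,.088*np.sin(d(a)-w),.125+.088*np.cos(d(a)-w)])
def k(x,y,z=None):return lambda th,w:np.array([x,y,th if z is None else z])
T=lambda u,v:(280+u/6.6-.5,160+v/6.6-.5); S=lambda u,v:(250+u/5.5-.5,200+v/5.5-.5)
obs=[("top",k(.073,.11),T(80,100)),("top",k(.073,-.08),T(540,75)),("top",k(-.077,-.08),T(567,435)),("top",k(-.077,.11),T(103,462)),
("top",sp(-15),T(520,458)),("top",sp(105),T(168,487)),("top",sp(-135),T(550,470)),
("scene",sp(-15),S(316,137)),("scene",sp(105),S(92,275)),("scene",sp(-135),S(381,474)),
("scene",k(-.055,.075,.21),S(160,38))]
def f(q):return np.concatenate([proj(n,S2W(P(q[3],q[4]),q))-o for n,P,o in obs])
r=least_squares(f,[.55,-.1,0,.01,0]);print(r.x);print(r.fun.reshape(-1,2).round(1))
for n,P in(("tip",[-.092,-.0228,.21]),("tab",[-.055,.075,.21]),("hub",[-.092,0,.125])):print(n,S2W(P,r.x).round(4))
E
python3 fit.py
```

```text
[ 0.54550567 -0.01959291  0.07188524  0.01267747  0.02502896]
[[-0.8 -0.1]
 [ 0.  -0.2]
 [ 0.2  0.9]
 [-1.2  0.6]
 [-0.1  0.6]
 [-0.2  0.7]
 [-0.7  0.9]
 [ 0.7 -0.6]
 [ 1.1 -0.1]
 [ 1.  -0.2]
 [ 1.  -1.3]]
tip [ 0.4554 -0.0489  0.21  ]
tab [0.4853 0.0513 0.21  ]
hub [ 0.4537 -0.0262  0.125 ]
```

```bash
cat > go.py <<'E'
from h import *
import sys
from plant import ctrl
from scipy.spatial.transform import Rotation as Ro
PO=np.array([0.5455,-0.0196,0.0719])
def rel(P,sgn=1,PO=PO):
    """P = tool TCP target in stand frame (m), tool y = sgn*stand y"""
    s=ctrl.get_state(); R=Ro.from_quat(s["tcp_rot"])
    c,n=np.cos(PO[2]),np.sin(PO[2]); y=sgn*np.array([-n,c,0]); x=np.array([0,0,-1.]); z=np.cross(x,y)
    Rt=Ro.from_matrix(np.c_[x,y,z])
    W=S2W(P,PO); d=R.inv().apply(W-s["eef_pos"])/.05
    rv=(R.inv()*Rt).as_rotvec(degrees=True)
    e=s["eef_pos"]; q=[e[0]-PO[0],e[1]-PO[1]]
    print("t %.2f world"%s["time"],e.round(4),"stand",np.round([c*q[0]+n*q[1],-n*q[0]+c*q[1],e[2]],4),"F",s["contact_force"].round(1),"open %.2f"%s["opening"])
    print("target world",W.round(4),"shift",d.round(2),"|",np.linalg.norm(d).round(2),"turn",rv.round(1))
E
python3 - <<'E'
from go import *
for s in(1,-1): rel([-.055,.03,.3],s)
print(Ro.from_quat(ctrl.get_state()["tcp_rot"]).as_matrix().round(2))
# ray to plane x_stand=-.055
K,R,t=CAM["scene"]
for u,v in[(240,130),(265,150),(150,190),(160,38),(185,150),(215,150)]:
    p=np.array([250+u/5.5-.5,200+v/5.5-.5,1]); dr=R.T@np.linalg.solve(K,p); o=-R.T@t
    c,n=np.cos(PO[2]),np.sin(PO[2]); nx=np.array([c,n,0]); 
    l=(-.055-nx@(o-np.r_[PO[:2],0]))/(nx@dr); X=o+l*dr; print((u,v),"y %.3f z %.3f"%(np.array([-n,c])@(X[:2]-PO[:2]),X[2]))
E
```

```text
t 0.15 world [0.2531 0.6252 0.2412] stand [-0.2453  0.6642  0.2412] F [-0.5 -0.6  0.7] open 1.00
target world [0.4885 0.0064 0.3   ] shift [-1.16 -9.71  9.01] | 13.29 turn [-26.2  -0.    0.1]
t 0.15 world [0.2531 0.6252 0.2412] stand [-0.2453  0.6642  0.2412] F [-0.5 -0.6  0.7] open 1.00
target world [0.4885 0.0064 0.3   ] shift [-1.16 -9.71  9.01] | 13.29 turn [1.538e+02 1.000e-01 1.000e-01]
[[-0.    0.38  0.93]
 [-0.    0.93 -0.38]
 [-1.   -0.   -0.  ]]
(240, 130) y 0.037 z 0.174
(265, 150) y 0.025 z 0.169
(150, 190) y 0.084 z 0.129
(160, 38) y 0.078 z 0.206
(185, 150) y 0.065 z 0.155
(215, 150) y 0.050 z 0.160
```

Emit:
{"op": "drive_tool", "data": {
  "series": [
    [[-0.4, -0.5, 0.4], [-6.5, 0, 0]],
    [[-0.4, -0.6, 0.4], [-6.5, 0, 0]],
    [[-0.4, -0.7, 0.4], [-6.5, 0, 0]],
    [[-0.3, -0.8, 0.3], [-6.5, 0, 0]],
    [[0, -0.9, 0.3], [0, 0, 0]]
  ],
  "grip": -1,
  "newtons": 60
}}

```text
time: 0.65
eef_pos: [0.3198, 0.4359, 0.3141]
tcp_rot: [-0.037, 0.708, 0.031, 0.704]
contact_force: [0.3, 0.5, 0.5]
opening: 0.144
```

```bash
python3 -c "
from go import *
rel([-.055,.03,.3])"
```

```text
t 0.65 world [0.3198 0.4359 0.3141] stand [-0.1924  0.4706  0.3141] F [0.3 0.5 0.5] open 0.14
target world [0.4885 0.0064 0.3   ] shift [ 0.34 -8.87  2.53] | 9.23 turn [ 1.4 -0.3  0.5]
```

Emit:
{"op": "drive_tool", "data": {
  "series": [
    [[0, -0.9, 0.28], [1.4, 0, 0]],
    [[0, -0.9, 0.28], [0, 0, 0]],
    [[0, -0.9, 0.28], [0, 0, 0]],
    [[0, -0.9, 0.28], [0, 0, 0]],
    [[0, -0.9, 0.28], [0, 0, 0]]
  ]
}}

```text
time: 1.15
eef_pos: [0.408, 0.2084, 0.3157]
tcp_rot: [-0.029, 0.708, 0.024, 0.706]
contact_force: [0.9, -0.9, -0.5]
opening: 0.003
```

Emit:
{"op": "drive_tool", "data": {
  "series": [
    [[0, -0.9, 0.28], [0, 0, 0]],
    [[0, -0.9, 0.25], [0, 0, 0]],
    [[0, -0.9, 0.25], [0, 0, 0]],
    [[0, -0.6, 0.2], [0, 0, 0]],
    [[0, 0, 0], [0, 0, 0]]
  ]
}}

```text
time: 1.65
eef_pos: [0.4704, 0.0359, 0.316]
tcp_rot: [-0.027, 0.707, 0.021, 0.706]
contact_force: [-0.2, 0.8, -0.6]
opening: 0.001
```

```bash
python3 -c "
from go import *
import cv2
rel([-.055,.046,.26])
for n in ('wrist','scene'):
  c=ctrl.read_camera(n); cv2.imwrite('pics/%s1.png'%n,c['img'][...,::-1]); 
  if n=='wrist':
    np.savez('w1.npz',K=c['camera_matrix'],R=c['R'],t=c['t'])
a=cv2.imread('pics/scene1.png')[140:320,220:400];cv2.imwrite('pics/scene1z.png',cv2.resize(a,None,fx=3.3,fy=3.3,interpolation=2))
"
```

```text
t 1.65 world [0.4704 0.0359 0.316 ] stand [-0.0709  0.0607  0.316 ] F [-0.2  0.8 -0.6] open 0.00
target world [0.4873 0.0223 0.26  ] shift [ 1.12 -0.28  0.32] | 1.2 turn [-0.2 -0.1  0.5]
```

View pics/wrist1.png

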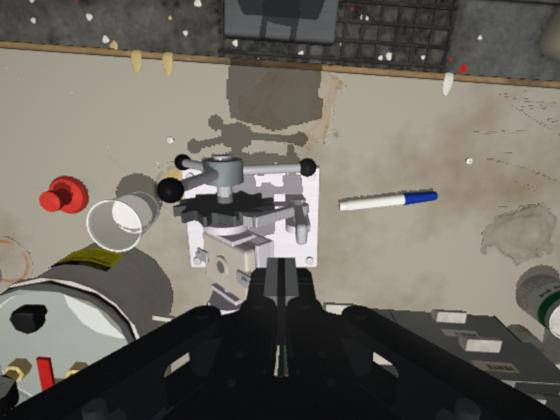

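View pics/scene1z.png

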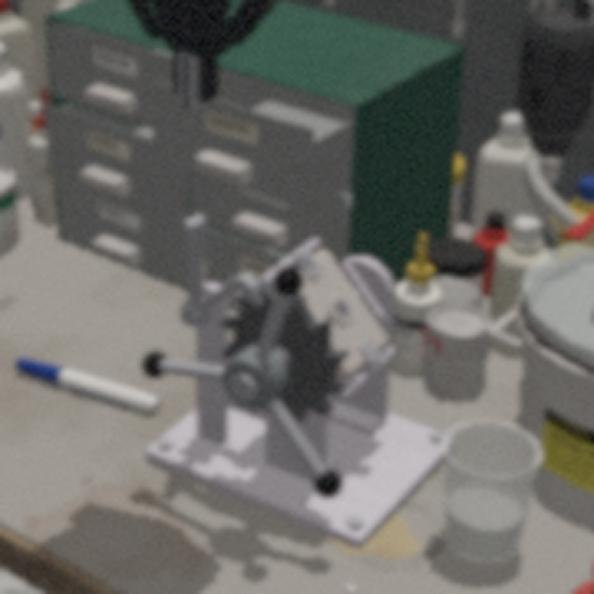

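```bash
python3 -c "
from go import *
w=np.load('w1.npz');cam=(w['K'],w['R'],w['t'])
for n,P in(('tip',[-.092,-.0228,.21]),('tab',[-.055,.075,.21]),('ballL',[-.092,.085,.102])):print(n,proj('',S2W(P,PO),cam).round(1), proj('scene',S2W(P,PO)).round(1))
e=ctrl.get_state()['eef_pos']
for dz in (.008,0,-.011,-.024):
  X=e+[0,0,dz]
  print(dz,proj('',X,cam).round(1),((proj('scene',X)-[220,140])*3.3).round(0), [ (proj('',X+np.array(o),cam)).round(0).tolist() for o in ([0,.0145,0],[0,-.0145,0],[.011,0,0],[-.011,0,0])])
"
python3 -c "
import cv2
a=cv2.imread('pics/wrist1.png')[140:340,150:350];cv2.imwrite('pics/w1z.png',cv2.resize(a,None,fx=3,fy=3,interpolation=2))"
```

```text
tip [172.2 188.6] [306.8 223.3]
tab [300.7 234. ] [279.6 205.1]
ballL [305.4 165.7] [267.6 250.3]
0.008 [287.9 292.3] [195.  74.] [[321.0, 294.0], [255.0, 290.0], [286.0, 314.0], [290.0, 270.0]]
0 [287.7 283.1] [195.  85.] [[319.0, 285.0], [256.0, 281.0], [286.0, 304.0], [289.0, 261.0]]
-0.011 [287.4 271.8] [195. 101.] [[317.0, 274.0], [258.0, 270.0], [286.0, 291.0], [289.0, 251.0]]
-0.024 [287.1 260.2] [195. 119.] [[314.0, 262.0], [260.0, 258.0], [286.0, 279.0], [289.0, 241.0]]
```

View pics/w1z.png

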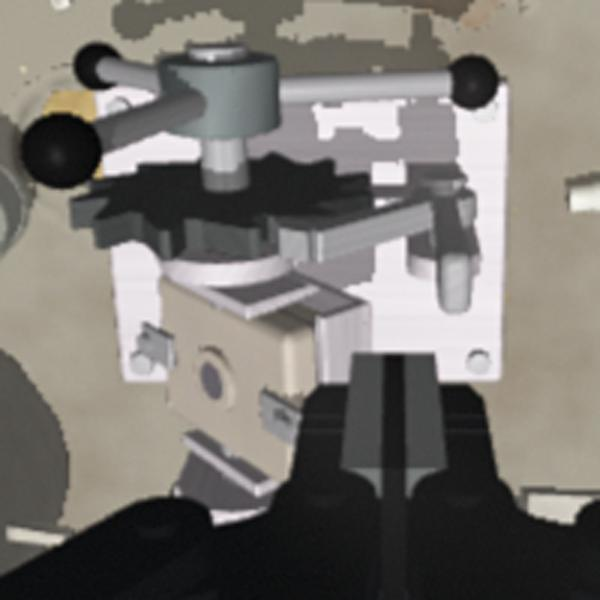

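The wrist view puts the tab top at about (302,234) and the ball at (171,189). The fit predicts (301,234) and (172,189), so it agrees. The fingers clear the stand. I'll go down to the right of the tab.

Emit:
{"op": "drive_tool", "data": {
  "series": [
    [[0, -0.3, 0.32], [0, 0, 0.5]],
    [[0.4, 0, 0], [0, 0, 0]],
    [[0.4, 0, 0], [0, 0, 0]],
    [[0.4, 0, 0], [0, 0, 0]],
    [[0, 0, 0], [0, 0, 0]]
  ]
}}

```text
time: 2.25
eef_pos: [0.4853, 0.0315, 0.2549]
tcp_rot: [-0.027, 0.707, 0.03, 0.706]
contact_force: [-0.6, -0.7, -0.2]
opening: 0.001
```

```bash
python3 -c "
from go import *
rel([-.055,.046,.207])"
```

```text
t 2.25 world [0.4853 0.0315 0.2549] stand [-0.0564  0.0553  0.2549] F [-0.6 -0.7 -0.2] open 0.00
target world [0.4873 0.0223 0.207 ] shift [ 0.96 -0.19  0.03] | 0.98 turn [ 0.5 -0.1 -0.2]
```

Emit:
{"op": "drive_tool", "data": {
  "series": [
    [[0, -0.3, 0.05], [0, 0, 0]],
    [[0, 0, 0], [0, 0, 0]],
    [[0.4, 0, 0], [0, 0, 0]],
    [[0.4, 0, 0], [0, 0, 0]],
    [[0.2, 0, 0], [0, 0, 0]]
  ]
}}

```text
time: 2.75
eef_pos: [0.4931, 0.0172, 0.2116]
tcp_rot: [-0.029, 0.702, 0.03, 0.711]
contact_force: [0.5, 0.1, 0.1]
opening: -0.004
```

```bash
python3 -c "
from go import *
import cv2
rel([-.055,.046,.207])
c=ctrl.read_camera('wrist'); cv2.imwrite('pics/wrist2.png',cv2.resize(c['img'][120:340,150:370,::-1],None,fx=2.7,fy=2.7))"
```

```text
t 2.75 world [0.4931 0.0172 0.2116] stand [-0.0496  0.0405  0.2116] F [0.5 0.1 0.1] open -0.00
target world [0.4873 0.0223 0.207 ] shift [ 0.09  0.11 -0.11] | 0.18 turn [ 0.7  0.7 -0.1]
```

View pics/wrist2.png

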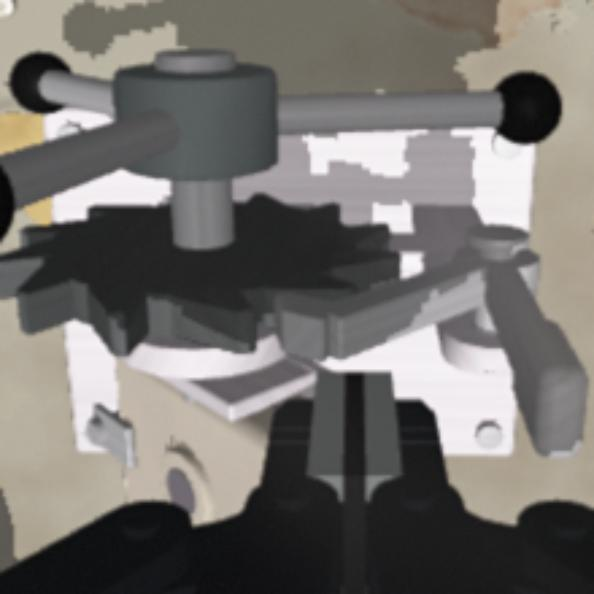

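The finger sits to the right of the tab, free of contact. Next I push left in steps.

Emit:
{"op": "drive_tool", "data": {
  "series": [
    [[0.1, 0.1, -0.1], [0.7, 0.7, 0]],
    [[0, 0.25, 0], [0, 0, 0]],
    [[0, 0.25, 0], [0, 0, 0]],
    [[0, 0.25, 0], [0, 0, 0]],
    [[0, 0, 0], [0, 0, 0]]
  ]
}}

```text
time: 3.3
eef_pos: [0.4854, 0.0626, 0.2085]
tcp_rot: [-0.025, 0.706, 0.025, 0.707]
contact_force: [0.8, -0.2, -0.4]
opening: 0.002
```

```bash
python3 -c "
from go import *
import cv2
rel([-.055,.086,.207])
c=ctrl.read_camera('wrist'); cv2.imwrite('pics/wrist3.png',cv2.resize(c['img'][120:340,150:370,::-1],None,fx=2.7,fy=2.7))"
```

```text
t 3.30 world [0.4854 0.0626 0.2085] stand [-0.0541  0.0863  0.2085] F [ 0.8 -0.2 -0.4] open 0.00
target world [0.4845 0.0622 0.207 ] shift [ 0.03 -0.01 -0.02] | 0.04 turn [-0.1  0.1 -0. ]
```

View pics/wrist3.png

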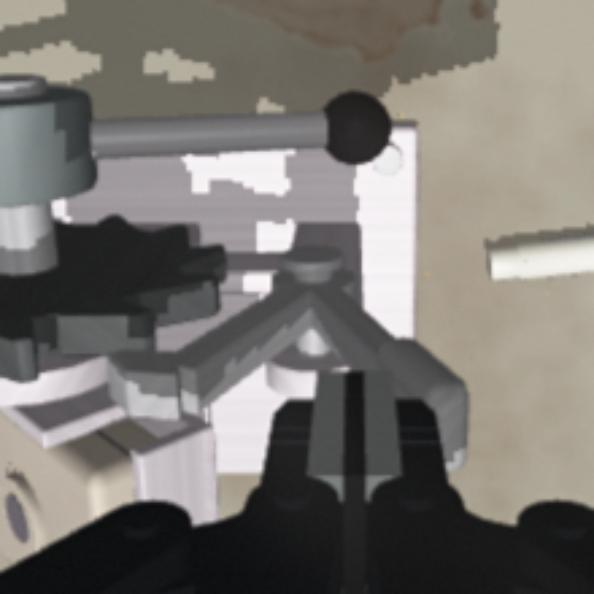

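The pawl is clearly lifted: the tab now leans at about (430,400) in the crop and the nose is off the wheel. Next I back off, rise, and go to the right of the ball.

Emit:
{"op": "drive_tool", "data": {
  "series": [
    [[0, -0.2, 0], [0, 0, 0]],
    [[-0.5, -0.1, -0.1], [0, 0, 0]],
    [[-0.9, -0.3, -0.2], [0, 0, 0]],
    [[0, -0.8, -0.3], [0, 0, 0]],
    [[0, -0.8, -0.2], [0, 0, 0]]
  ]
}}

```text
time: 3.85
eef_pos: [0.4529, -0.0523, 0.2812]
tcp_rot: [-0.028, 0.706, 0.028, 0.707]
contact_force: [1.2, -0.6, -1.2]
opening: 0.001
```

```bash
python3 -c "
from go import *
import cv2
rel([-.092,-.06,.211])
c=ctrl.read_camera('scene'); cv2.imwrite('pics/scene2.png',cv2.resize(c['img'][170:310,230:370,::-1],None,fx=4.2,fy=4.2))"
```

```text
t 3.85 world [ 0.4529 -0.0523  0.2812] stand [-0.0947 -0.0259  0.2812] F [ 1.2 -0.6 -1.2] open 0.00
target world [ 0.458  -0.0861  0.211 ] shift [ 1.41 -0.68  0.05] | 1.56 turn [0.4 0.1 0. ]
```

View pics/scene2.png

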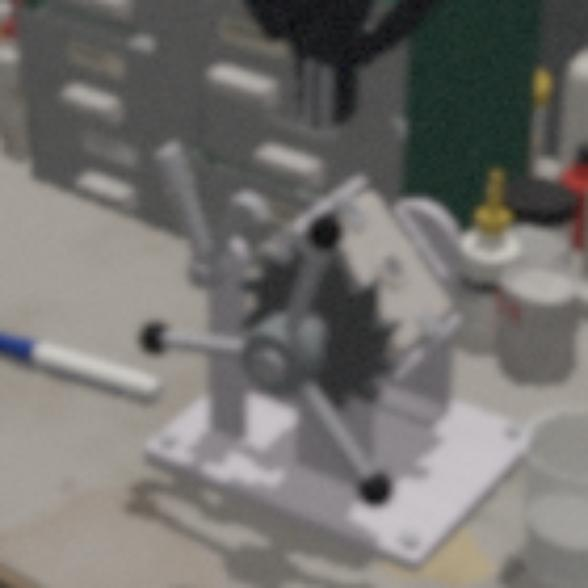

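The pawl is up (tab top at (172,150) in the crop) and the wheel hasn't moved (ball at (325,232)). Going to the ball's right side and down.

Emit:
{"op": "drive_tool", "data": {
  "series": [
    [[0, -0.85, 0.05], [0.4, 0, 0]],
    [[0, 0, 0], [0, 0, 0]],
    [[0.5, 0, 0], [0, 0, 0]],
    [[0.5, 0, 0], [0, 0, 0]],
    [[0.4, 0, 0], [0, 0, 0]]
  ]
}}

```text
time: 4.4
eef_pos: [0.461, -0.1096, 0.2173]
tcp_rot: [-0.024, 0.701, 0.016, 0.712]
contact_force: [-0.3, -0.5, -1.5]
opening: 0.0
```

```bash
python3 -c "
from go import *
import cv2
from scipy.optimize import brentq,minimize_scalar
rel([-.092,-.06,.211])
o=np.array([230+172/4.2-.5,170+150/4.2-.5])
tab=lambda a:np.array([-.055,.075+.075*np.sin(a),.135+.075*np.cos(a)])
r=minimize_scalar(lambda a:np.sum((proj('scene',S2W(tab(a),PO))-o)**2),bounds=(0,1),method='bounded');print(r.x,r.fun)
c=ctrl.read_camera('wrist'); cv2.imwrite('pics/wrist4.png',cv2.resize(c['img'][120:340,150:370,::-1],None,fx=2.7,fy=2.7))"
```

```text
t 4.40 world [ 0.461  -0.1096  0.2173] stand [-0.0907 -0.0837  0.2173] F [-0.3 -0.5 -1.5] open 0.00
target world [ 0.458  -0.0861  0.211 ] shift [ 0.12  0.48 -0.03] | 0.49 turn [-0.9  0.8  0.7]
0.3654334085220555 1.4646729605864823
```

View pics/wrist4.png

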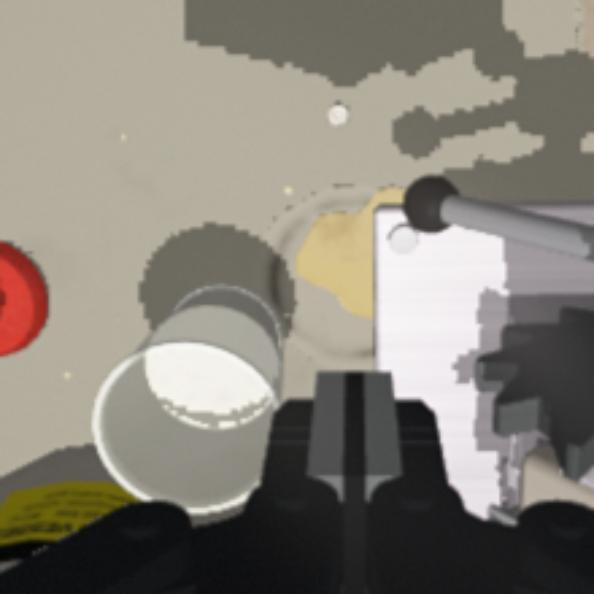

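Emit:
{"op": "drive_tool", "data": {
  "series": [
    [[0.1, 0.3, 0], [-0.9, 0.8, 0.7]],
    [[0, 0.25, 0], [0, 0, 0]],
    [[0, 0.25, 0], [0, 0, 0]],
    [[0, 0.25, 0], [0, 0, 0]],
    [[0, 0, 0], [0, 0, 0]]
  ]
}}

```text
time: 4.95
eef_pos: [0.4564, -0.0525, 0.2112]
tcp_rot: [-0.026, 0.708, 0.027, 0.705]
contact_force: [-0.3, 0.1, 0.5]
opening: 0.0
```

```bash
cat > look.py <<'E'
from go import *
import cv2,sys
def look(k):
    c=ctrl.read_camera('scene'); cv2.imwrite('pics/sc%s.png'%k,cv2.resize(c['img'][170:310,230:370,::-1],None,fx=4.2,fy=4.2,interpolation=2))
    c=ctrl.read_camera('wrist'); cv2.imwrite('pics/wr%s.png'%k,cv2.resize(c['img'][100:340,150:390,::-1],None,fx=2.5,fy=2.5))
def ang(b,a0=-15): # scene px in crop of ball -> wheel angle
    from scipy.optimize import minimize_scalar
    o=np.array([230+b[0]/4.2-.4,170+b[1]/4.2-.4]); d=np.deg2rad(a0)
    r=minimize_scalar(lambda w:np.sum((proj('scene',S2W([-.092,.088*np.sin(d-w),.125+.088*np.cos(d-w)],PO))-o)**2),bounds=(-1,.5),method='bounded');return r.x,r.fun
def pawl(b):
    from scipy.optimize import minimize_scalar
    o=np.array([230+b[0]/4.2-.4,170+b[1]/4.2-.4])
    r=minimize_scalar(lambda a:np.sum((proj('scene',S2W([-.055,.075+.075*np.sin(a),.135+.075*np.cos(a)],PO))-o)**2),bounds=(-.3,1),method='bounded');return r.x,r.fun
E
python3 -c "
from look import *
rel([-.092,-.004,.211]);look('5')
print(ang((325,232)),ang((153,337),105),ang((377,489),-135))"
```

```text
t 4.95 world [ 0.4564 -0.0525  0.2112] stand [-0.0912 -0.0264  0.2112] F [-0.3  0.1  0.5] open 0.00
target world [ 0.454  -0.0302  0.211 ] shift [ 0.01  0.45 -0.01] | 0.45 turn [ 0.1 -0.2 -0.1]
(np.float64(0.023893818277147837), np.float64(1.488525919354208)) (np.float64(0.020968553703437417), np.float64(1.984420355270702)) (np.float64(0.046130160937861125), np.float64(0.10233477852920703))
```

View pics/sc5.png

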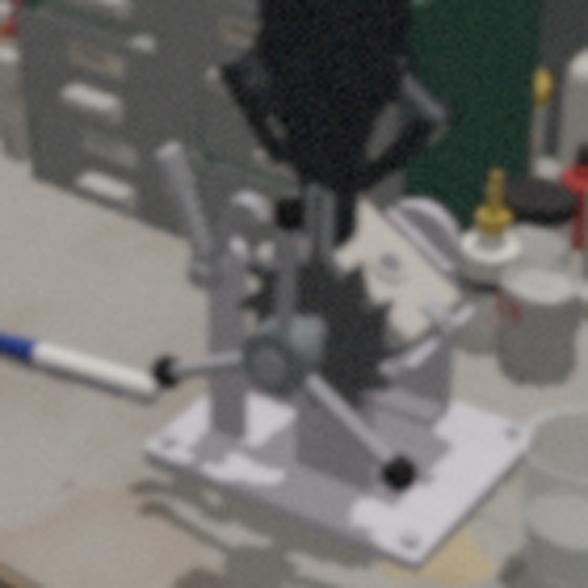

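View pics/wr5.png

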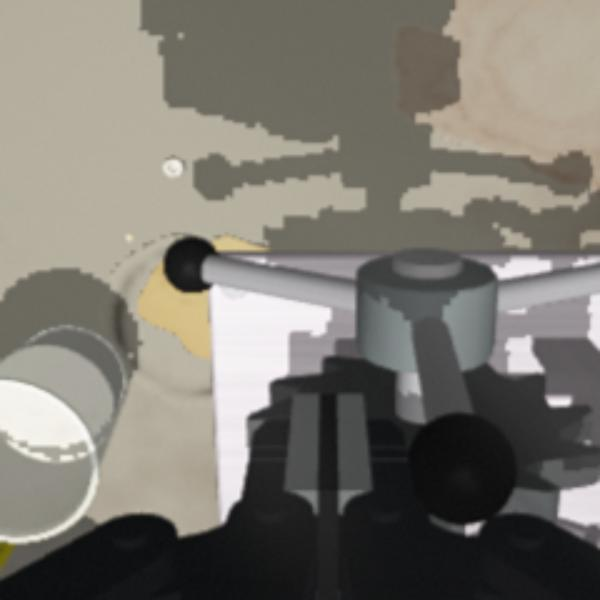

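```bash
python3 -c "
from look import *
print(ang((290,213)),ang((166,370),105),ang((399,473),-135),pawl((172,152)))"
```

```text
(np.float64(-0.2333511607795023), np.float64(0.7226087856861246)) (np.float64(-0.214955302118624), np.float64(0.9418117196147142)) (np.float64(-0.18615450376184614), np.float64(0.002108847723950483)) (np.float64(0.36365467550899444), np.float64(3.2174410651690057))
```

Wheel at about -0.23. I need about 25 mm more.

Emit:
{"op": "drive_tool", "data": {
  "series": [
    [[0, 0.2, 0], [0, 0, 0]],
    [[0, 0.2, 0], [0, 0, 0]],
    [[0, 0, 0], [0, 0, 0]],
    [[0, 0, 0], [0, 0, 0]]
  ]
}}

```text
time: 5.45
eef_pos: [0.4551, -0.0324, 0.2117]
tcp_rot: [-0.026, 0.708, 0.026, 0.706]
contact_force: [-0.3, -1.6, 0.7]
opening: -0.0
```

```bash
python3 -c "
from look import *
rel([-.092,-.001,.211]);look('6')"
```

```text
t 5.45 world [ 0.4551 -0.0324  0.2117] stand [-0.0911 -0.0063  0.2117] F [-0.3 -1.6  0.7] open -0.00
target world [ 0.4538 -0.0272  0.211 ] shift [ 0.01  0.11 -0.02] | 0.11 turn [ 0.  -0.1  0. ]
```

View pics/sc6.png

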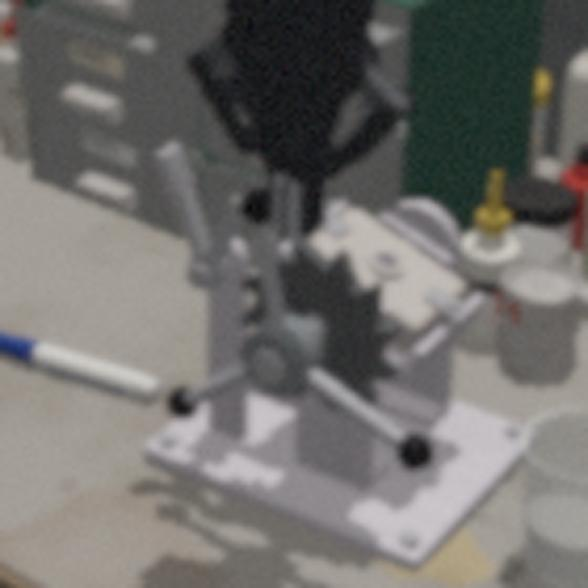

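```bash
python3 -c "
from look import *
print(ang((257,206)),ang((181,402),105),ang((414,452),-135))"
```

```text
(np.float64(-0.4735257476542474), np.float64(0.9882958065634541)) (np.float64(-0.44193394564365934), np.float64(1.9493460135327005)) (np.float64(-0.4055455513226481), np.float64(0.1413734757518996))
```

Emit:
{"op": "drive_tool", "data": {
  "series": [
    [[0, 0.09, 0], [0, 0, 0]],
    [[0, 0, 0], [0, 0, 0]],
    [[0, 0, 0], [0, 0, 0]]
  ]
}}

```text
time: 5.85
eef_pos: [0.4546, -0.0281, 0.2112]
tcp_rot: [-0.025, 0.708, 0.025, 0.705]
contact_force: [-0.6, 0.0, -0.1]
opening: 0.004
```

```bash
python3 -c "
from look import *
rel([-.092,-.001,.211]);look('7')"
```

```text
t 5.85 world [ 0.4546 -0.0281  0.2112] stand [-0.0912 -0.0019  0.2112] F [-0.6  0.  -0.1] open 0.00
target world [ 0.4538 -0.0272  0.211 ] shift [ 0.    0.02 -0.02] | 0.02 turn [-0.  -0.2 -0. ]
```

View pics/sc7.png

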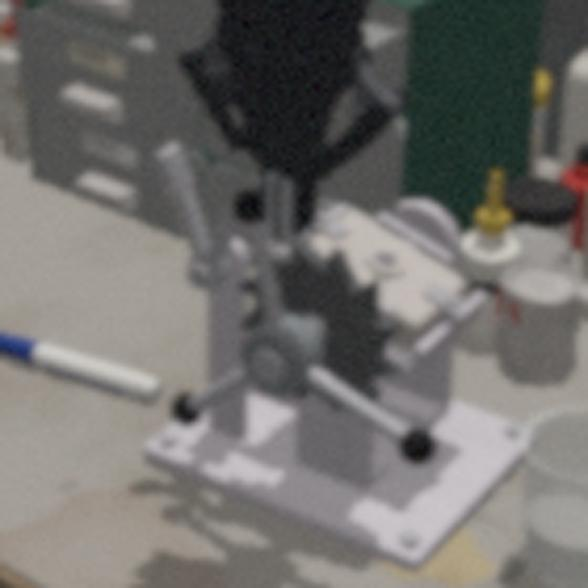

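The wheel reads about -0.52 relative to its start. I back off, rise over everything, and go to the left of the tab.

Emit:
{"op": "drive_tool", "data": {
  "series": [
    [[0, -0.3, 0], [0, 0, 0]],
    [[-0.2, -0.1, 0], [0, 0, 0]],
    [[-0.9, 0, 0], [0, 0, 0]],
    [[-0.8, 0, 0.2], [0, 0, 0]],
    [[-0.1, 0.6, 0.3], [0, 0, 0]]
  ]
}}

```text
time: 6.45
eef_pos: [0.478, -0.0178, 0.3141]
tcp_rot: [-0.021, 0.71, 0.024, 0.704]
contact_force: [-0.5, 0.1, 0.2]
opening: -0.001
```

```bash
python3 -c "
from look import *
print(ang((249,206)),ang((186,408),105),ang((417,446),-135))
rel([-.055,.145,.29])"
```

```text
(np.float64(-0.5345673422611744), np.float64(1.2550688674925983)) (np.float64(-0.4910530940121389), np.float64(1.4091504203320504)) (np.float64(-0.4608779576290354), np.float64(0.16553903751604698))
t 6.45 world [ 0.478  -0.0178  0.3141] stand [-0.0672  0.0067  0.3141] F [-0.5  0.1  0.2] open -0.00
target world [0.4802 0.1211 0.29  ] shift [0.49 2.77 0.23] | 2.82 turn [-0.4 -0.5 -0.3]
```

Emit:
{"op": "drive_tool", "data": {
  "series": [
    [[0, 0.8, 0.06], [0, 0, 0]],
    [[0, 0.8, 0.06], [0, 0, 0]],
    [[0, 0.8, 0.06], [0, 0, 0]],
    [[0, 0.3, 0], [0, 0, 0]],
    [[0, 0, 0], [0, -0.5, 0]]
  ]
}}

```text
time: 6.95
eef_pos: [0.4808, 0.1246, 0.3232]
tcp_rot: [-0.02, 0.702, 0.025, 0.711]
contact_force: [-0.0, 0.2, 0.4]
opening: -0.002
```

```bash
python3 -c "
from look import *
rel([-.055,.145,.2])
look('8')"
```

```text
t 6.95 world [0.4808 0.1246 0.3232] stand [-0.0542  0.1484  0.3232] F [-0.   0.2  0.4] open -0.00
target world [0.4802 0.1211 0.2   ] shift [ 2.46 -0.08 -0.05] | 2.46 turn [-0.5  0.7 -0.4]
```

View pics/wr8.png

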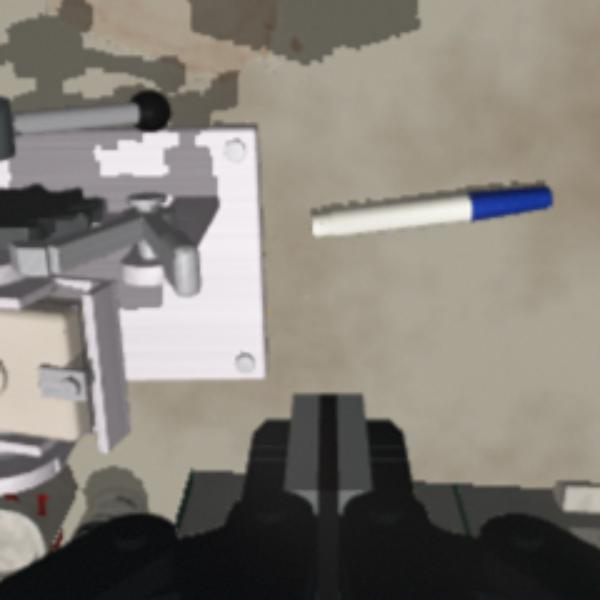

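The finger is to the left of the tab, which is at (187,265) in the crop. Descending.

Emit:
{"op": "drive_tool", "data": {
  "series": [
    [[0.6, 0, 0], [-0.5, 0.7, 0]],
    [[0.6, 0, 0], [0, 0, 0]],
    [[0.6, 0, 0], [0, 0, 0]],
    [[0.4, 0, 0], [0, 0, 0]],
    [[0, 0, 0], [0, 0, 0]]
  ]
}}

```text
time: 7.55
eef_pos: [0.4831, 0.1172, 0.2125]
tcp_rot: [-0.021, 0.705, 0.023, 0.709]
contact_force: [-0.0, -0.5, 0.7]
opening: -0.002
```

```bash
python3 -c "
from look import *
rel([-.055,.11,.2])"
```

```text
t 7.55 world [0.4831 0.1172 0.2125] stand [-0.0524  0.1409  0.2125] F [-0.  -0.5  0.7] open -0.00
target world [0.4827 0.0862 0.2   ] shift [ 0.25 -0.62 -0.05] | 0.67 turn [-0.6  0.3 -0.2]
```

Emit:
{"op": "drive_tool", "data": {
  "series": [
    [[0.25, 0, -0.05], [0, 0, 0]],
    [[0, -0.2, 0], [0, 0, 0]],
    [[0, -0.2, 0], [0, 0, 0]],
    [[0, -0.2, 0], [0, 0, 0]],
    [[0, 0, 0], [0, 0, 0]]
  ]
}}

```text
time: 8.05
eef_pos: [0.485, 0.0824, 0.2037]
tcp_rot: [-0.019, 0.703, 0.022, 0.711]
contact_force: [-0.2, 0.6, -0.9]
opening: -0.004
```

Emit:
{"op": "drive_tool", "data": {
  "series": [
    [[0, -0.12, 0], [0, 0, 0]],
    [[0, -0.12, 0], [0, 0, 0]],
    [[0, 0, 0], [0, 0, 0]]
  ]
}}

```text
time: 8.35
eef_pos: [0.4862, 0.0703, 0.2051]
tcp_rot: [-0.017, 0.702, 0.023, 0.712]
contact_force: [0.4, 3.0, -2.4]
opening: -0.002
```

```bash
python3 -c "
from look import *
rel([-.055,.09,.2]);look('9')"
```

```text
t 8.35 world [0.4862 0.0703 0.2051] stand [-0.0527  0.094   0.2051] F [ 0.4  3.  -2.4] open -0.00
target world [0.4842 0.0662 0.2   ] shift [ 0.1  -0.08 -0.05] | 0.14 turn [-0.8  0.8 -0.4]
```

View pics/wr9.png

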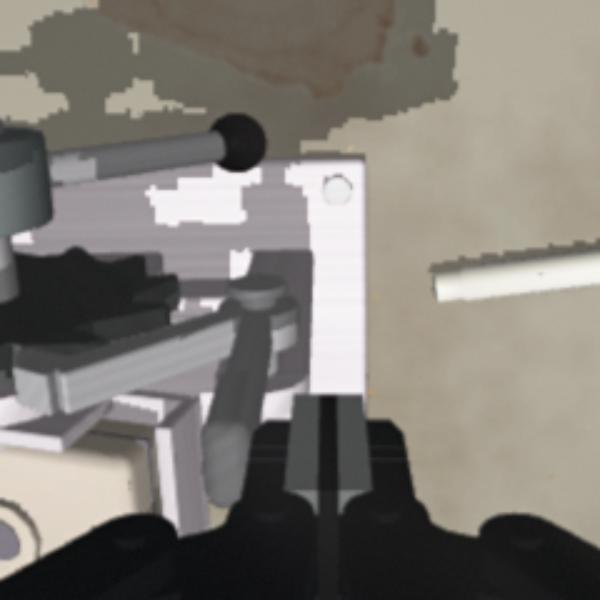

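View pics/sc9.png

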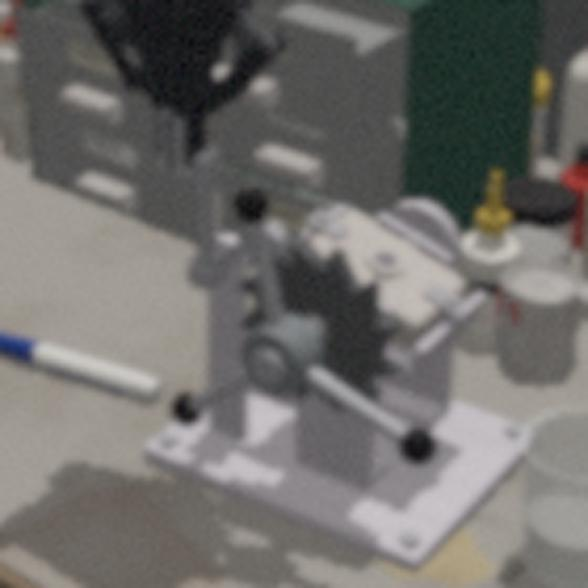

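The tab is almost upright (crop (208,157)), with about 3 N resisting. I'll press further and watch the force.

Emit:
{"op": "drive_tool", "data": {
  "series": [
    [[0, -0.1, 0], [0, 0, 0]],
    [[0, -0.1, 0], [0, 0, 0]],
    [[0, -0.05, 0], [0, 0, 0]]
  ]
}}

```text
time: 8.75
eef_pos: [0.4862, 0.0701, 0.2055]
tcp_rot: [-0.005, 0.702, 0.033, 0.712]
contact_force: [0.1, 8.8, 0.8]
opening: -0.003
```

```bash
python3 -c "
from look import *
rel([-.055,.09,.2])"
```

```text
t 8.75 world [0.4862 0.0701 0.2055] stand [-0.0527  0.0937  0.2055] F [0.1 8.8 0.8] open -0.00
target world [0.4842 0.0662 0.2   ] shift [ 0.11 -0.08 -0.05] | 0.14 turn [-1.   0.9 -2.2]
```

The tab is against a firm stop: 8.8 N with no travel. The TCP y of 93.7 mm less the finger's 14 mm gives the tab's home face at 79.5 mm. Retreating and looking.

Emit:
{"op": "drive_tool", "data": {
  "series": [
    [[0, 0.3, 0], [0, 0, 0]],
    [[0, 0.5, 0], [0, 0, 0]],
    [[-0.9, 0.3, 0], [0, 0, 0]],
    [[-0.9, 0.6, 0], [0, 0, 0]],
    [[-0.3, 0.9, 0], [0, 0, 0]]
  ]
}}

```text
time: 9.25
eef_pos: [0.4766, 0.1943, 0.3137]
tcp_rot: [-0.008, 0.704, 0.028, 0.709]
contact_force: [1.1, 0.4, 0.6]
opening: 0.001
```

Emit:
{"op": "drive_tool", "data": {
  "series": [
    [[0, 0.9, 0], [0, 0, 0]],
    [[0, 0.8, 0], [0, 0, 0]],
    [[0, 0, 0], [0, 0, 0]],
    [[0, 0, 0], [0, 0, 0]]
  ]
}}

```text
time: 9.65
eef_pos: [0.474, 0.285, 0.3225]
tcp_rot: [-0.011, 0.699, 0.029, 0.714]
contact_force: [0.5, -0.2, -0.0]
opening: 0.001
```

```bash
python3 -c "
from look import *
rel([-.055,.09,.2]);look('10')
c=ctrl.read_camera('top'); cv2.imwrite('pics/top10.png',cv2.resize(c['img'][160:250,280:380,::-1],None,fx=6.6,fy=6.6,interpolation=2))"
```

```text
t 9.65 world [0.474  0.285  0.3225] stand [-0.0495  0.3089  0.3225] F [ 0.5 -0.2 -0. ] open 0.00
target world [0.4842 0.0662 0.2   ] shift [ 2.34 -4.44 -0.1 ] | 5.02 turn [-0.8  1.3 -1.4]
```

View pics/sc10.png

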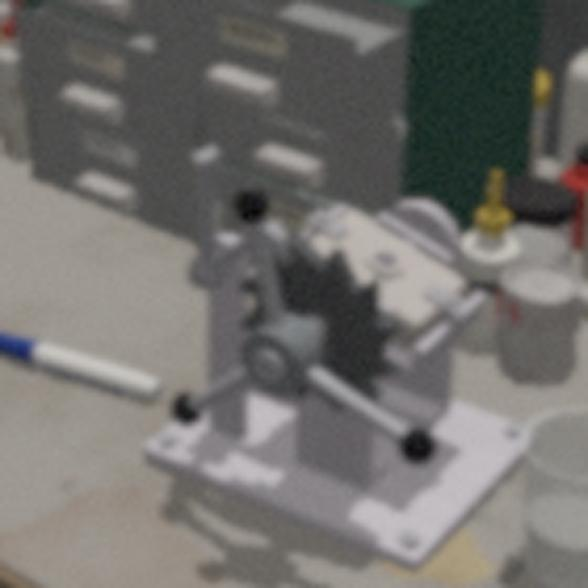

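View pics/top10.png

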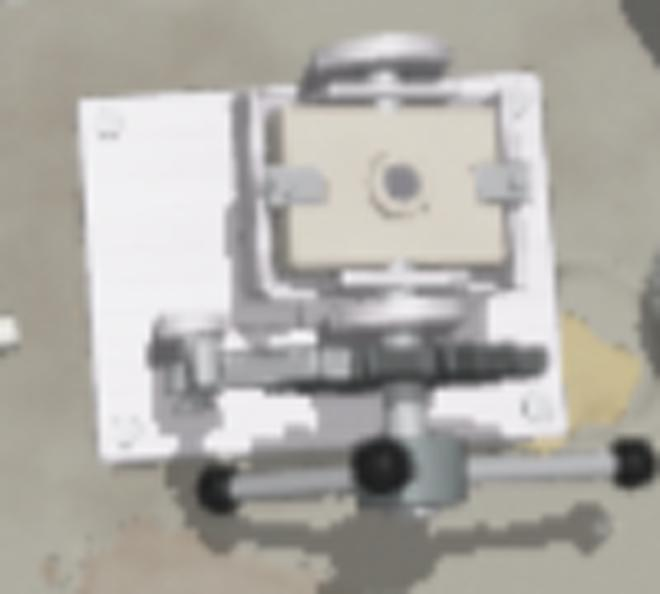

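```bash
python3 -c "
from look import *
print(pawl((206,154)),ang((251,206)),ang((186,408),105),ang((417,446),-135))
a=cv2.imread('pics/scene0.png');c=ctrl.read_camera('scene')['img'][...,::-1]
p=a[200:250,270:287].copy()
r=cv2.matchTemplate(np.ascontiguousarray(c[192:258,262:295]),p[:30],cv2.TM_CCOEFF_NORMED);print(cv2.minMaxLoc(r),'expect (8,8)')
d=np.abs(a.astype(int)-c).max(2)
for n,P in (('cup',(340,270,390,315)),('knob',(388,305,422,335)),('marker',(220,245,270,265))):
  x0,y0,x1,y1=P;print(n,d[y0:y1,x0:x1].mean().round(1),np.percentile(d[y0:y1,x0:x1],99))
"
```

```text
(np.float64(0.021596883378876813), np.float64(2.0309638531860505)) (np.float64(-0.5190950559706073), np.float64(1.2122444121096967)) (np.float64(-0.4910530940121389), np.float64(1.4091504203320504)) (np.float64(-0.4608779576290354), np.float64(0.16553903751604698))
(-0.425200492143631, 0.9739847183227539, (13, 0), (8, 8)) expect (8,8)
cup 3.1 7.0
knob 3.4 9.0
marker 7.8 110.06999999999994
```

```bash
python3 -c "
from look import *
a=cv2.imread('pics/top0.png');c=np.ascontiguousarray(ctrl.read_camera('top')['img'][...,::-1])
print(cv2.minMaxLoc(cv2.matchTemplate(c[190:240,250:300],a[204:224,262:288],cv2.TM_CCOEFF_NORMED)),'expect (12,14)')
s=ctrl.read_camera('scene')['img'][...,::-1]
cv2.imwrite('pics/mk.png',cv2.resize(np.hstack([cv2.imread('pics/scene0.png')[220:280,205:285],s[220:280,205:285]]),None,fx=4,fy=4))"
```

```text
(-0.3443288207054138, 0.998565137386322, (23, 7), (12, 14)) expect (12,14)
```

View pics/mk.png

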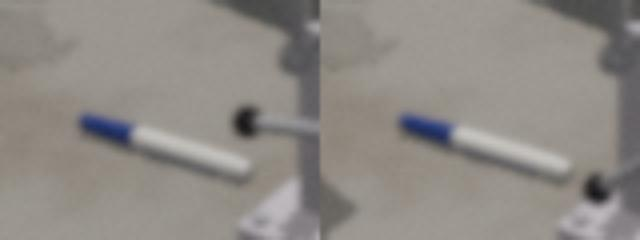

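The marker hasn't moved; the difference there was only the spoke ball. Handing in.

```bash
python3 -c "
from plant import ctrl
print(ctrl.sign_off())"
```

```text
the job is handed in; nothing more can be done
None
```

The mould is one notch nearer level, the pawl is home again, and the job is handed in at about 10 s of the 64 s. No verdict was reported, so this rests on my own checks.

- **Lift:** I pushed the tab left with the shut fingertips until the pawl measured about 0.37 rad. The wheel had not moved.
- **Turn:** I pushed the top spoke's ball left until the wheel measured about -0.52 rad from its start.
- **Seat:** I pushed the tab right until it stopped firmly, with 8.8 N and no further travel, then drew the arm well clear.

**Last checks:**
- **Pawl:** it measures about 0.02 rad, and the tab appears at the same pixel as at the start.
- **Wheel:** the three balls read -0.52, -0.49 and -0.46 rad. They disagree by about 0.06 rad, within image accuracy and well inside -0.70 to -0.30. At the start the same measurement read about +0.03.
- **Cup and cast knob:** the scene pictures show no change from the start.
- **Marker:** a plain picture difference flagged its area, but that was the spoke ball moving into view. A template match in the top view put the marker at zero shift.
- **Contact:** the force on the tool is about zero, so the robot touches nothing.

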